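# Hold the magnet clip open over the recipe card

## Robot

A 7-joint arm with a two-finger parallel gripper is mounted at the origin on the work surface. World frame = base frame: x ahead of the robot, y to its left, z up, the work surface at z = 0. Lengths are in m, angles in rad, forces in N, time in s.
With the tool pointing down it reaches from about 0.425 to 1.025 m from the base axis. Payload 9.4 kg.
Tool frame: the origin (TCP) lies on the mounting face of the last link; the fingertips stand 173 mm ahead of it and the grasp point (between the pads) lies 155 mm ahead of it (ctrl.hold_point_z is the distance from the TCP to the grasp point, in m); z points along the fingers, y is the line along which they close (so a half turn about z gives the same grasp; the last joint's range is limited). The gripper opens to 85 mm and grips with 20 to 120 N. Pads are 22 mm wide; open, the fingers measure 114 mm over their backs; the gripper's body (76 mm by 85 mm) begins 54 mm behind the grasp point. The pads swing forward as they close: fully open they stand 13 mm farther back than shut.
Start: joints at [1.029, 0.599, -0.003, 1.599, 0.002, 0.943, -0.08], TCP at [0.325, -0.648, 0.405] pointing down, gripper open.
Joint ranges: [-2.57, 2.57], [-0.35, 1.97], [-1.29, 1.29], [0.11, 2.56], [-1.05, 4.19], [0.11, 1.86], [-2.63, 2.63]. Speed limits (rad/s): [2.22, 2.22, 3.01, 3.01, 3.14, 3.14, 3.14].

## Interface

Orientations are given as a unit quaternion [w, x, y, z].
In Python, from cell import readout, eyes, sign_off, ctrl gives the robot as it stands. The module is installed in compiled form; this text tells all that it offers.
- The arm moves only by the tool carry_out, never from a script. Its arguments are lists of equal length, an entry for each row: "offset": the shift along the world's x, y, z in units of 40 cm (1.0 is 40 cm), a list of three; "roll": the turn about the world's z in units of pi rad (1.0 is pi rad). A call has 1 to 10 rows; each row is the pose to reach, as a shift and turn from the pose commanded when the call began, turning the shorter way round; what a row does not reach only later rows make up. A row lasts 1/8 s, in which the tool goes at most 62.5 mm and 10.7 degrees, less where a joint would pass 70% of its speed; a pose out of reach is approached as far as the arm can. A call with a number of a shift or a turn outside -1 to 1 is refused whole. A call with a gripper value outside its range is refused whole. "jaw" is the closure, from 0 (fully open) to 1 (shut), set as the call begins (left out, the last holds). The fingers move at their own pace and stop on an object; "squeeze" is the grip in N (left out, the last holds). Time passes only in rows, so rows that repeat a pose let the fingers close. It gives the time, the measured TCP pose, the force, the opening and the grip force at its end, in the units of the state.
- readout.sense(): the state, without advancing time (a new reading comes with each control period).
- eyes.read_camera(name): name is "scene" or "top" or "wrist"; returns a dict with "image" (384x512x3 uint8, red, green, blue), "camera_matrix" (3x3 intrinsics, pixels), "extrinsics" (4x4, takes a point from camera to world coordinates); the wrist camera has in their place "mount" (4x4, takes a point from camera to tool coordinates, whose origin is the TCP and whose axes are the flange's). Camera axes: x right, y up, looking along -z (the intrinsics and any distortion apply to the point x, -y, -z); pixel columns grow to the right and rows downward; lengths in m; the calibration is good to about 2 mm. A picture is of the moment at which its call begins: read the wrist's pose just before it. There is no depth.
- sign_off(): hands the job in; it is judged then, once.
The state is a dict: "clock": time; "joint_pos": joint angles; "qd": joint speeds; "tau": joint torques, N m; "tcp_pos": TCP position; "orientation": TCP orientation; "wrist_force": force on the tool from outside, world axes, zero at the start; "wrist_torque": the same for the moment, N m; "width": finger opening in m; "gripper_force": force on a finger pad.
Only numpy, scipy, OpenCV 4.12 (cv2) and the standard library are available. Lean on these libraries where they do the work, as an engineer would, in place of code of your own. Each camera call takes 0.05 s, during which the arm holds its last target. There are 200 camera calls.

## Task

Take the red-and-black spring clip off its metal tongue, turn it so that its magnet (black) half is on the blank back of the recipe card, and, squeezing its levers fully, hold it gaping upright and square astride the middle of the card's top edge, the edge well inside the mouth but not touched by the clip, so that I can slip a coupon in. Finish still holding the clip squeezed open there; do not shove the card stand or knock the other kitchen things about.

Things in the scene. Friction and masses are not known exactly. Their poses are not given: they have to be found in the camera images.
- clip: Upright spring clip, 79 mm tall, 44 wide, 70 g, biting the tongue, tips 10 mm above the block. Origin: between the jaw tips, lowest point. z up through the hinge barrel (40 mm up) to the levers; y along the barrel; +x to the black magnet half, -x to the red. Levers end in 10 mm thick, 40 mm long rolls along y, centres 74 mm up and 19 mm either side. Squeeze the rolls along x to open the jaws.
- half_dark (a joint): Opening angle of the black half (lever and jaw in one piece), rad: 0 biting the 3 mm tongue, 0.25 at the stop; gape between jaw tips = 3 mm + 80 mm x angle. The rolls measure 48 mm over the outsides at 0 and 30 mm at the stop, their centres then 78 mm above the origin. Squeezing takes 5 N at first, 11 N at the stop; harder (40 N) does no harm; let go, it snaps shut.
- half_red (a joint): The same for the red half; both halves turn by equal angles.
- magnet (a point): Outer face of the round steel-coloured magnet (18 mm across, 3 mm thick) on the outside of the clip's black jaw, 22 mm above the jaw tips.
- clip_rest: Fixed wooden block 80 x 60 x 12 mm with an upright steel tongue in its middle, 3 mm thick (along its x), 36 mm wide (along y), its top 42 mm above the worktop. Origin: centre of the underside; axes parallel to the clip's at the start.
- card_stand: Loose wooden base 70 (x) x 150 (y) x 24 mm, 0.6 kg, with a stiff upright card: 3 mm thick (x), 130 mm wide (y), top edge 130 mm above the worktop. Origin: centre of the underside. The picture side (white, orange and green print) looks to -x, with an orange strip along the base on that side; the blank brown back looks to +x.
- card_edge (a point): Middle of the card's top edge, 130 mm above the worktop.
- clasp_jar: Bystander: glass jar with steel clasp, 90 mm across, 109 mm tall; origin centre of underside.
- cooker_lid: Bystander: aluminium lid lying flat, 140 mm across, 45 mm tall with its knob; origin centre of underside.
- food_can: Bystander: can 68 mm across, 100 mm tall; origin centre of underside.
- mug: Bystander: blue mug 80 mm across, 90 mm tall; origin centre of underside.
- gasket: Bystander: flat red ring 72 mm across, 6 mm thick, lying on the worktop; origin centre of underside.
- scoop: Bystander: yellow scoop lying along its x, 170 mm long, 30 mm tall; origin on its underside, between handle and bowl.
- spice_jar: Bystander: jar with green cap, 48 mm across, 85 mm tall; origin centre of underside.
There are look-alikes about, which are no part of the job. Of the things that look like the clip, the smaller one is meant. There is more than one size of the clip_rest; the job needs the smaller.

How it is judged:
On the way:
1. the clip, held by the fingers, is lifted clear of the tongue (z of clip in the frame of clip_rest above 0.04 m and contact force between clip and the fingers above 2 N and contact force between clip and clip_rest below 0.2 N), for 0.1 s.
At the end, for the whole second after the job is handed in: Held by the fingers, halves open over 0.18 rad; card edge 6 to 34 mm above the jaw tips, within 10 mm of mid-mouth and 25 mm of the edge middle; magnet at the blank back; upright and square within 15 deg, still, card untouched; stand within 20 mm, upright, bystanders within 30 mm of the start (value of joint each of half_dark, half_red above 0.18 rad and contact force between clip and the fingers above 5 N and z of card_edge in the frame of clip between 0.006 and 0.034 m and x of card_edge in the frame of clip between -0.01 and 0.01 m and y of card_edge in the frame of clip between -0.025 and 0.025 m and x of magnet in the frame of card_stand above 0.005 m and angle between the y axis of clip and the y axis of card_stand, either way round below 0.26 rad and angle between clip's own z axis and vertical below 0.26 rad and contact force between each of clip, the fingers and card_stand below 0.3 N and linear speed of clip below 0.02 m/s and angle between card_stand's own z axis and vertical below 0.05 rad and distance of card_stand from where it was at the start of the episode below 0.02 m and distance of each of clasp_jar, cooker_lid, food_can, mug, gasket, scoop, spice_jar from where it was at the start of the episode below 0.03 m); the arm keeps its last pose, push and grip.
It fails at once if the card stand is shoved more than 20 mm or tipped (distance of card_stand from where it was at the start of the episode above 0.02 m or angle between card_stand's own z axis and vertical above 0.2 rad).
It fails at once if a bystander is knocked more than 30 mm away (distance of any of clasp_jar, cooker_lid, food_can, mug, gasket, scoop, spice_jar from where it was at the start of the episode above 0.03 m).
It also fails if it takes over 40 s, if anything falls off the work surface, if the arm or the gripper's body presses on something with over 40 N, if the wrist force passes 120 N, or if a joint passes its speed limit or range.

## Working session

There is one attempt and no reset: what is moved stays moved. The work goes in short steps, Python scripts to look and compute and a tool call to move; the robot and the scene stay as the last step left them, time stands still between calls to the robot, and variables do not carry over. Pictures are saved under pics/ and viewed, at most 10 in all, crops included, and the job is handed in when it is done.

Besides the shell and the picture viewer there is one more tool, called after "Call:" in YAML: its name, and indented under it one key for each argument. carry_out: Moves the arm, as the interface text tells. Its arguments: {"type":"object","properties":{"offset":{"type":"array","items":{"type":"array","items":{"type":"number","minimum":-1,"maximum":1}}},"roll":{"type":"array","items":{"type":"number","minimum":-1,"maximum":1}},"jaw":{"type":"number"},"squeeze":{"type":"number"}},"required":["offset","roll"]}

```bash
mkdir -p pics; cat > h.py <<'E'
import numpy as np, cv2
from scipy.spatial.transform import Rotation as R
from cell import readout, eyes, sign_off, ctrl
def cam(n):
    s=readout.sense(); c=eyes.read_camera(n)
    if 'mount' in c:
        T=np.eye(4); q=s['orientation']; T[:3,:3]=R.from_quat([q[1],q[2],q[3],q[0]]).as_matrix(); T[:3,3]=s['tcp_pos']
        E=T@c['mount']
    else: E=c['extrinsics']
    return c['image'],c['camera_matrix'],np.array(E)
def onplane(K,E,u,v,z):
    d=E[:3,:3]@(np.array([1,-1,-1])*(np.linalg.inv(K)@[u,v,1])); o=E[:3,3]
    return o+d*(z-o[2])/d[2]
def proj(K,E,p):
    q=E[:3,:3].T@(np.array(p)-E[:3,3]); q=K@(q*[1,-1,-1]); return q[:2]/q[2]
def save(n,im,s=1): cv2.imwrite('pics/'+n+'.png',cv2.resize(im[:,:,::-1],None,fx=s,fy=s,interpolation=cv2.INTER_CUBIC))
E
python3 - <<'E'
from h import *
for n in('scene','top'):
    im,K,E=cam(n); save(n,im,1.5); np.savez(n,im=im,K=K,E=E); print(n,E[:3,3].round(3),K[0,0])
print(readout.sense()); print(ctrl.hold_point_z)
E
```

```text
scene [ 1.432 -0.262  0.901] 403.20752672820146
top [0.463 0.01  1.176] 411.6959850389667
{'clock': 0.1, 'joint_pos': array([ 1.02929135,  0.60003903, -0.00253487,  1.6000509 ,  0.00178515,
        0.94289395, -0.07977527]), 'qd': array([-8.11210764e-04, -1.61582845e-04,  3.22474189e-04, -3.99071697e-03,
        2.11695512e-03, -1.12812604e-03,  1.48510744e-05]), 'tau': array([ 4.64777972e-03, -7.77996039e+01,  1.56978942e+00, -2.58626354e+01,
        1.26232134e-02,  5.46421245e-03, -2.11780571e-05]), 'tcp_pos': array([ 0.32490622, -0.64792025,  0.4039073 ]), 'orientation': array([-6.59101683e-04,  9.73107868e-01,  2.30348856e-01, -2.18947322e-04]), 'wrist_force': array([ 0.28407392,  1.57182107, -0.52343333]), 'wrist_torque': array([-0.02634229,  0.03617539, -0.05094405]), 'gripper_force': 0.0, 'width': 0.08502811191982085}
0.1547
```

View pics/scene.png

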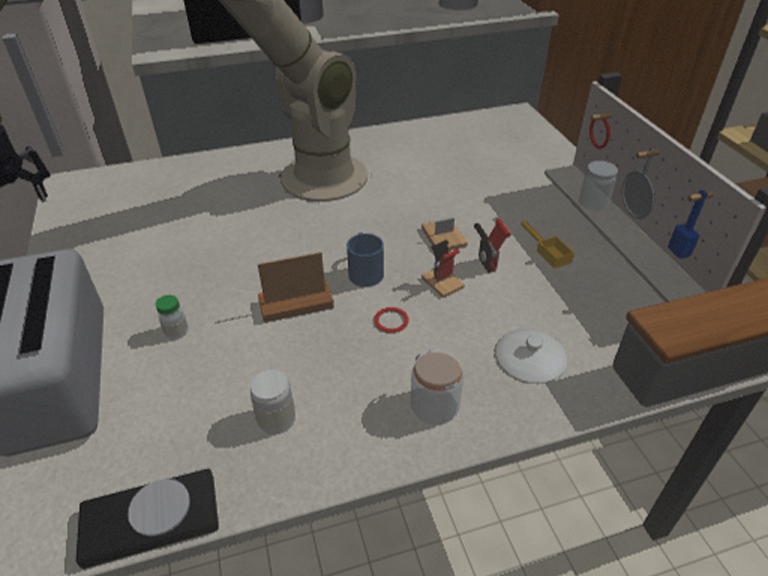

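View pics/top.png

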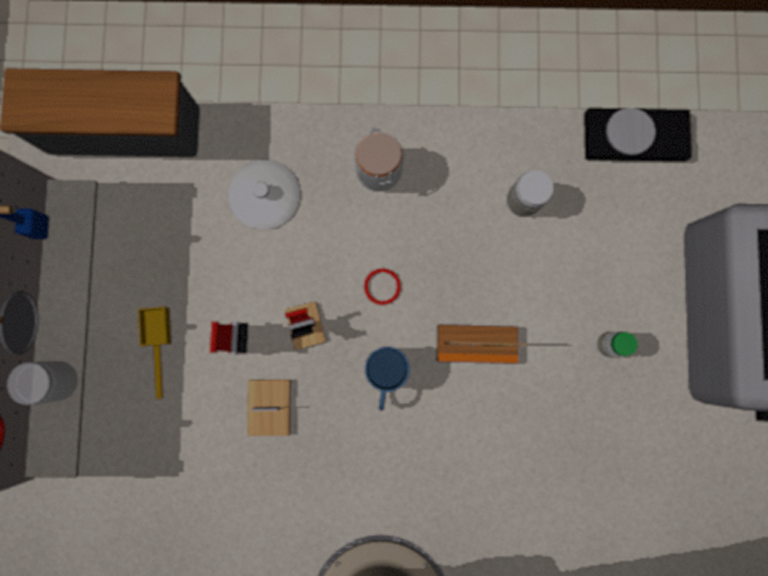

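The top view shows +x up and +y left. The small clip sits on its block at about (303,322), red half away from the robot. The card stand is at (478,343) with its orange strip towards the robot, so its back faces away. The big clip (228,337) and big rest (269,407) are the look-alikes. The clip therefore needs about a half turn.

```bash
python3 - <<'E'
from h import *
d=np.load('top.npz'); im,K,E=d['im'],d['K'],d['E']
hsv=cv2.cvtColor(im,cv2.COLOR_RGB2HSV); H,S,V=cv2.split(hsv)
def rep(n,m,x0,y0,x1,y1,z):
    mm=np.zeros_like(m); a=slice(int(y0/1.5),int(y1/1.5)),slice(int(x0/1.5),int(x1/1.5)); mm[a]=m[a]
    cs,_=cv2.findContours(mm,cv2.RETR_EXTERNAL,cv2.CHAIN_APPROX_NONE); c=max(cs,key=cv2.contourArea)
    b=cv2.boxPoints(cv2.minAreaRect(c)); P=np.array([onplane(K,E,*p,z) for p in b])
    e=[P[1]-P[0],P[2]-P[1]]; e.sort(key=lambda v:-np.linalg.norm(v))
    print(n,P.mean(0).round(3),'len',np.round([np.linalg.norm(v) for v in e],3),'ang long',np.degrees(np.arctan2(e[0][1],e[0][0])).round(1))
u=lambda m:(m*255).astype(np.uint8)
red=u(((H<6)|(H>172))&(S>150)); blk=u((V<50)); wood=u((H>8)&(H<25)&(S>70)&(V>60))
rep('red',red,275,290,335,355,.1); rep('black',blk,275,290,335,355,.1)
rep('block',wood|red|blk,275,290,335,360,.012)
rep('stand',wood|u((H<14)&(S>150)),420,310,535,375,.024)
rep('bigblock',wood,235,365,305,450,.012)
E
```

```text
red [0.522 0.155 0.1  ] len [0.035 0.018] ang long -74.8
black [0.497 0.145 0.1  ] len [0.044 0.014] ang long -70.4
block [0.509 0.152 0.012] len [0.08 0.06] ang long -163.6
stand [ 0.481 -0.178  0.024] len [0.165 0.069] ang long -90.0
bigblock [0.355 0.214 0.012] len [0.102 0.078] ang long -178.0
```

Call:
carry_out:
  offset:
    - [0,0,0]
    - [0,0,0]
  roll: [0.05,0.05]

```text
clock: 0.35
tcp_pos: [0.3248, -0.6481, 0.4042]
orientation: [-0.0, 0.952, 0.306, 0.0]
wrist_force: [-0.1, -0.3, 0.6]
width: 0.0856
gripper_force: 0.0
```

```bash
python3 - <<'E'
from h import *
s=readout.sense();print(s['joint_pos'].round(3),s['orientation'].round(4),s['clock'])
E
```

```text
[ 1.056  0.6   -0.046  1.598  0.032  0.945  0.05 ] [-4.000e-04  9.522e-01  3.055e-01  0.000e+00] 0.35
```

Call:
carry_out:
  offset:
    - [0,0,0.15]
    - [0,0,0.25]
    - [0,0.15,0.25]
    - [0,0.3,0.25]
    - [0.05,0.45,0.25]
    - [0.15,0.6,0.25]
    - [0.25,0.75,0.25]
    - [0.35,0.9,0.25]
    - [0.4,1.0,0.25]
    - [0.4,1.0,0.25]
  roll: [0.05,0.1,0.15,0.2,0.25,0.3,0.35,0.393,0.393,0.393]
  jaw: 0

```text
clock: 1.6
tcp_pos: [0.4867, -0.2439, 0.5049]
orientation: [-0.0, 0.598, 0.801, 0.001]
wrist_force: [-0.9, -0.8, 0.2]
width: 0.0854
gripper_force: 0.0
```

Call:
carry_out:
  offset:
    - [0.01,0.15,0]
    - [0.02,0.3,0]
    - [0.03,0.45,0]
    - [0.04,0.6,0]
    - [0.05,0.75,-0.05]
    - [0.06,0.9,-0.12]
    - [0.06,1.0,-0.2]
    - [0.06,1.0,-0.25]
    - [0.06,1.0,-0.25]
  roll: [0,0,0,0,0,0,0,0,0]

```text
clock: 2.72
tcp_pos: [0.5089, 0.1513, 0.4032]
orientation: [-0.001, 0.6, 0.8, -0.002]
wrist_force: [0.1, -0.3, 0.7]
width: 0.0858
gripper_force: 0.0
```

```bash
python3 - <<'E'
from h import *
s=readout.sense();print(s['joint_pos'].round(3),s['tcp_pos'].round(4),s['orientation'].round(4),s['clock'])
im,K,E=cam('wrist'); save('w1',im,1.5); np.savez('w1',im=im,K=K,E=E); print(E.round(3))
for p in([.509,.152,.012],[.509,.152,.101]): print(proj(K,E,p)*1.5)
E
```

```text
[ 0.026  0.422 -0.575  2.018  0.317  0.793 -0.452] [0.5089 0.1513 0.4032] [-0.0009  0.6001  0.7999 -0.0016] 2.725
[[ 0.96  -0.267 -0.082  0.486]
 [ 0.279  0.914  0.294  0.227]
 [-0.004 -0.305  0.952  0.372]
 [ 0.     0.     0.     1.   ]]
[384.66132447 252.21123165]
[385.02649204 281.60052763]
```

View pics/w1.png

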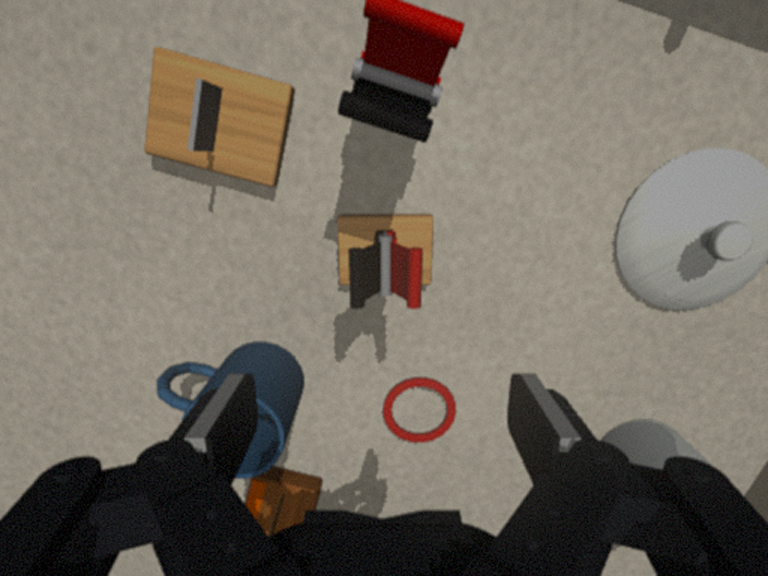

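The wrist view shows the small clip's black roll at about x 358 and the red at 415, rows 248–307. They are square with the fingers and almost centred.

```bash
python3 - <<'E'
from h import *
d=np.load('w1.npz'); im,K,E=d['im'],d['K'],d['E']
hsv=cv2.cvtColor(im,cv2.COLOR_RGB2HSV); H,S,V=cv2.split(hsv)
a=slice(155,212),slice(225,290)
for n,m in(('red',((H<6)|(H>172))&(S>150)),('blk',V<45)):
    z=np.zeros(m.shape,np.uint8); z[a]=m[a]; c=max(cv2.findContours(z,0,1)[0],key=cv2.contourArea); x,y,w,h=cv2.boundingRect(c); print(n,x*1.5,y*1.5,(x+w)*1.5,(y+h)*1.5)
P=[onplane(K,E,u/1.5,v/1.5,.097) for u,v in((357,248),(357,307),(415,248),(415,307))]
print(np.round(P,4),np.mean(P,0))
# block center
B=[onplane(K,E,u/1.5,v/1.5,.012) for u,v in((339,214),(433,214),(338,284),(432,290))];print(np.round(B,4),np.mean(B,0))
# card stand in wrist?
E
```

```text
red 388.5 232.5 421.5 307.5
blk 351.0 232.5 382.5 307.5
[[0.4857 0.1674 0.097 ]
 [0.4963 0.1286 0.097 ]
 [0.5215 0.1778 0.097 ]
 [0.5336 0.1395 0.097 ]] [0.50928202 0.15334126 0.097     ]
[[0.464  0.1722 0.012 ]
 [0.5381 0.1938 0.012 ]
 [0.4782 0.1139 0.012 ]
 [0.5578 0.1315 0.012 ]] [0.50951389 0.15282652 0.012     ]
```

Call:
carry_out:
  offset:
    - [0,0.004,-0.12]
    - [0,0.004,-0.24]
    - [0,0.004,-0.34]
    - [0,0.004,-0.383]
    - [0,0.004,-0.383]
    - [0,0.004,-0.383]
  roll: [0,0,0,0,0,0]

```text
clock: 3.52
tcp_pos: [0.5097, 0.1531, 0.2528]
orientation: [0.001, 0.6, 0.8, 0.001]
wrist_force: [0.2, -1.3, -0.3]
width: 0.0855
gripper_force: 0.0
```

Call:
carry_out:
  offset:
    - [0,0,0]
    - [0,0,0]
    - [0,0,0]
    - [0,0,0]
    - [0,0,0]
    - [0,0,0]
    - [0,0,0]
    - [0,0,0]
  roll: [0,0,0,0,0,0,0,0]
  jaw: 1
  squeeze: 35

```text
clock: 4.53
tcp_pos: [0.509, 0.1535, 0.2514]
orientation: [-0.0, 0.599, 0.801, -0.0]
wrist_force: [-0.5, 0.7, -1.7]
width: 0.0278
gripper_force: 37.2
```

Call:
carry_out:
  offset:
    - [0,0,0.05]
    - [0,0,0.15]
    - [0,0,0.28]
    - [0,0,0.4]
    - [0,0,0.45]
    - [0,0,0.45]
    - [0,0,0.45]
  roll: [0,0,0,0,0,0,0]

```text
clock: 5.4
tcp_pos: [0.5087, 0.1532, 0.4306]
orientation: [-0.0, 0.599, 0.801, -0.001]
wrist_force: [-0.5, -0.3, -1.9]
width: 0.0276
gripper_force: 37.2
```

```bash
python3 - <<'E'
from h import *
s=readout.sense();print(s['joint_pos'].round(3),s['tcp_pos'].round(4),s['clock'],s['width'],s['gripper_force'])
im,K,E=cam('wrist'); save('w2',im,1.5); np.savez('w2',im=im,K=K,E=E)
E
```

```text
[ 0.053  0.393 -0.609  1.986  0.295  0.852 -0.433] [0.5087 0.1532 0.4306] 5.4 0.02758551613290587 37.19387769699097
```

View pics/w2.png

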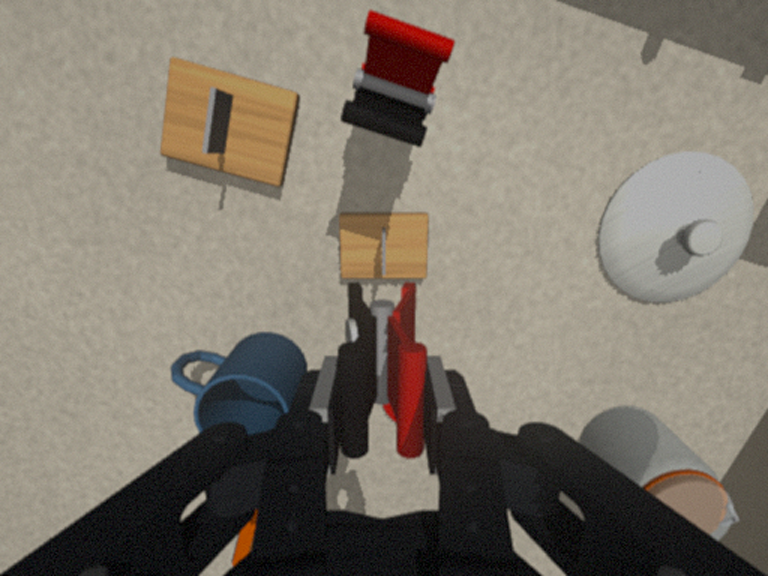

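The clip is held open above the small block, black on the left and red on the right, and it looks square. Next I carry it over and turn it.

Call:
carry_out:
  offset:
    - [0,-0.05,0.05]
    - [0,-0.12,0.1]
    - [0,-0.2,0.1]
    - [0,-0.3,0.1]
    - [0,-0.4,0.1]
    - [0,-0.5,0.1]
    - [0,-0.6,0.1]
    - [0,-0.7,0.1]
    - [0,-0.8,0.1]
    - [0,-0.8,0.1]
  roll: [-0.055,-0.11,-0.165,-0.22,-0.275,-0.33,-0.385,-0.44,-0.495,-0.55]

```text
clock: 6.7
tcp_pos: [0.5085, -0.1697, 0.4699]
orientation: [0.0, 0.998, 0.059, -0.001]
wrist_force: [0.9, 1.8, 0.1]
width: 0.0272
gripper_force: 37.2
```

```bash
python3 - <<'E'
from h import *
s=readout.sense();q=s['orientation'];print(s['joint_pos'].round(3),s['tcp_pos'].round(4),s['clock'],s['width'],np.degrees(2*np.arctan2(q[2],q[1]))-90)
E
```

```text
[ 0.319  0.302 -0.134  1.948  0.053  0.897 -1.295] [ 0.5085 -0.1697  0.4699] 6.7 0.02720289416505001 -83.23181686062274
```

Call:
carry_out:
  offset:
    - [0,0,0]
    - [0,0,0]
    - [0,0,0]
    - [0,0,0]
    - [0,0,0]
    - [0,0,0]
    - [0,0,0]
    - [0,0,0]
    - [0,0,0]
    - [0,0,0]
  roll: [-0.055,-0.11,-0.165,-0.22,-0.275,-0.33,-0.385,-0.44,-0.495,-0.54]

```text
clock: 7.95
tcp_pos: [0.5086, -0.1672, 0.4698]
orientation: [0.001, 0.712, -0.702, -0.001]
wrist_force: [-0.3, 0.0, -2.3]
width: 0.0273
gripper_force: 37.2
```

```bash
python3 - <<'E'
from h import *
s=readout.sense();q=s['orientation'];print(s['joint_pos'].round(3),s['tcp_pos'].round(4),s['orientation'].round(4),s['clock'],s['width'],np.degrees(2*np.arctan2(q[2],q[1]))-90)
im,K,E=cam('wrist'); save('w3',im,1.5); np.savez('w3',im=im,K=K,E=E)
E
```

```text
[-0.259  0.34   0.636  1.982 -0.254  0.901 -2.617] [ 0.5086 -0.1672  0.4698] [ 0.001   0.7123 -0.7019 -0.0015] 7.95 0.027287668258456407 -179.1571709800175
```

View pics/w3.png

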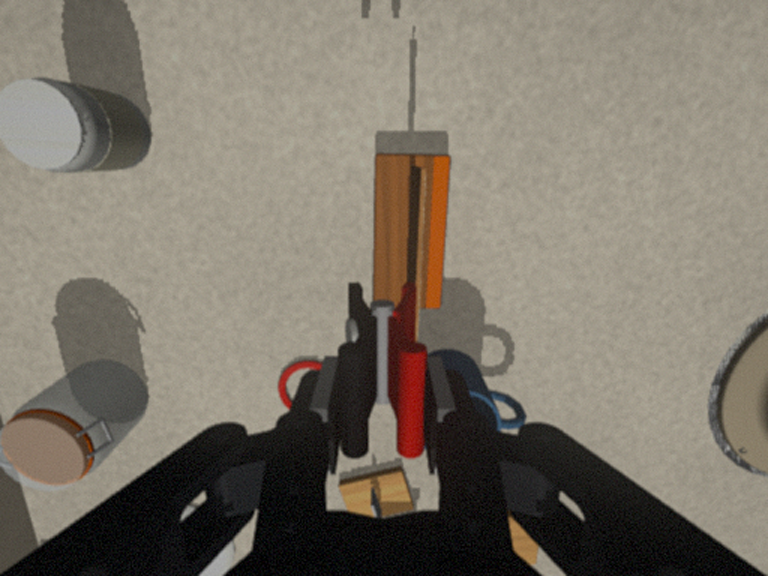

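The view shows black on the left (+x) and red on the right. The stand has its orange strip on the right at (441,155–307), so the half-turn is correct. The card edge starts at about (418,167).

```bash
python3 - <<'E'
from h import *
d=np.load('w3.npz'); im,K,E=d['im'],d['K'],d['E']
f=lambda z,*p:print(z,[onplane(K,E,u/1.5,v/1.5,z)[:2].round(4) for u,v in p])
f(.024,(376,154),(449,154),(441,307),(373,300))
f(.130,(412,167),(420,167),(416,167),(411,285))
print('hold tips',[proj(K,E,[.5086,-.1672,z])*1.5 for z in(.24,.13)])
# second view, top
t=np.load('top.npz');im2=t['im'];print('top expect of card ends z=.13')
for p in([.478,-.11,.13],[.478,-.24,.13],[.478,-.1,.024],[.478,-.25,.024]):print(proj(t['K'],t['E'],p)*1.5, proj(K,E,p)*1.5)
crop=im[90:230,225:320]; a=cv2.resize(crop,None,fx=4,fy=4); b=cv2.resize(im2[205:255,280:385],None,fx=3.9,fy=3.9); 
b=cv2.resize(b,(400,b.shape[0])); h=max(a.shape[0],b.shape[0]); o=np.zeros((h,a.shape[1]+b.shape[1],3),np.uint8); o[:a.shape[0],:a.shape[1]]=a;o[:b.shape[0],a.shape[1]:]=b; save('c1',o)
E
```

```text
0.024 [array([ 0.5125, -0.2448]), array([ 0.4462, -0.2457]), array([ 0.4452, -0.0983]), array([ 0.5141, -0.1049])]
0.13 [array([ 0.4869, -0.2365]), array([ 0.4814, -0.2366]), array([ 0.4842, -0.2366]), array([ 0.4847, -0.1526])]
hold tips [array([378.2390842 , 320.03888373]), array([378.91535252, 265.42185844])]
top expect of card ends z=.13
[450.85065046 343.47323693] [417.70739375 338.10364063]
[528.03895925 345.00680335] [425.2642384  161.85153768]
[438.91006406 344.08262615] [408.70061775 305.03260025]
[519.77481447 345.68972855] [414.20019127 148.50799483]
```

View pics/c1.png

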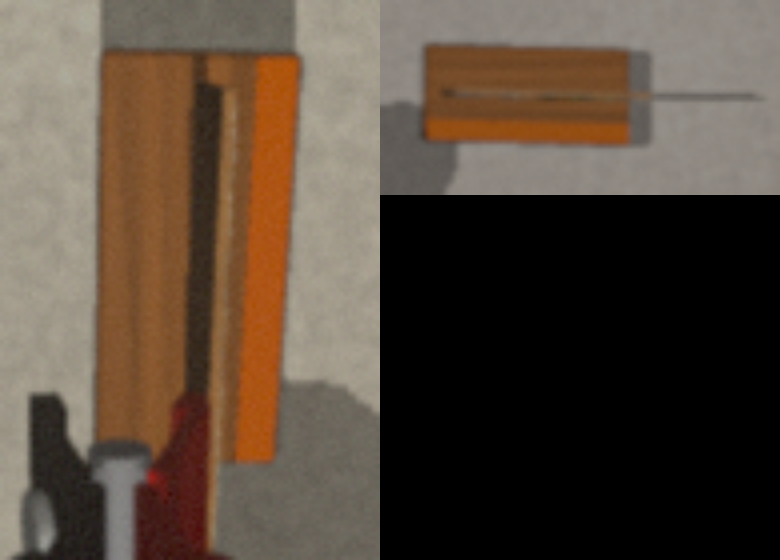

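The left crop shows the card's lit top edge as a thin line, from (233,87) to about (212,500) in crop pixels. The dark band beside it is the back.

```bash
python3 - <<'E'
from h import *
d=np.load('w3.npz'); im,K,E=d['im'],d['K'],d['E']
for u,v in((226,88),(239,88),(207,510),(217,510)): print(onplane(K,E,225+u/4,90+v/4,.13).round(4))
t=np.load('top.npz')
for u,v in((443,93),(645,97)): print('top',onplane(t['K'],t['E'],280+(u-380)*105/400,205+v/3.9,.13).round(4))
for u,v in((425,45),(425,138),(628,50),(628,144)): print('topbase',onplane(t['K'],t['E'],280+(u-380)*105/400,205+v/3.9,.024).round(4))
# mid-mouth from jaw-tip view: tips at origin height
zo=.022+(.4698-.2505)
for u,v in((356,284),(408,284)): print('tips',onplane(K,E,u/1.5,v/1.5,zo).round(4), zo)
E
```

```text
[ 0.4799 -0.236   0.13  ]
[ 0.4766 -0.236   0.13  ]
[ 0.4804 -0.1198  0.13  ]
[ 0.4775 -0.1198  0.13  ]
top [ 0.4781 -0.0998  0.13  ]
top [ 0.4782 -0.2338  0.13  ]
topbase [ 0.5137 -0.0974  0.024 ]
topbase [ 0.4475 -0.0981  0.024 ]
topbase [ 0.5131 -0.2462  0.024 ]
topbase [ 0.4462 -0.2459  0.024 ]
tips [ 0.5193 -0.1858  0.2413] 0.2413
tips [ 0.4947 -0.1861  0.2413] 0.2413
```

Call:
carry_out:
  offset:
    - [-0.04,-0.01,0]
    - [-0.0715,-0.0125,-0.04]
    - [-0.0715,-0.0125,-0.1]
    - [-0.0715,-0.0125,-0.17]
    - [-0.0715,-0.0125,-0.22]
    - [-0.0715,-0.0125,-0.24]
    - [-0.0715,-0.0125,-0.24]
    - [-0.0715,-0.0125,-0.24]
  roll: [0,0,0,0,0,0,0,0]

```text
clock: 9.0
tcp_pos: [0.4804, -0.1721, 0.3754]
orientation: [-0.0, 0.714, -0.7, -0.001]
wrist_force: [1.5, -0.4, 1.0]
width: 0.0278
gripper_force: 37.2
```

```bash
python3 - <<'E'
from h import *
s=readout.sense();q=s['orientation'];print(s['joint_pos'].round(3),s['tcp_pos'].round(4),s['clock'],s['width'],np.degrees(2*np.arctan2(q[2],q[1]))-90)
im,K,E=cam('wrist'); np.savez('w4',im=im,K=K,E=E)
im2,K2,E2=cam('scene'); np.savez('s4',im=im2,K=K2,E=E2)
u,v=proj(K2,E2,[.4785,-.171,.15]); print(u,v)
a=cv2.resize(im[60:260,190:330],None,fx=2.8,fy=2.8); y0,x0=int(v)-50,int(u)-35; b=cv2.resize(im2[y0:y0+100,x0:x0+70],None,fx=5.6,fy=5.6);print(x0,y0)
save('c2',np.hstack([a,b]))
E
```

```text
[-0.161  0.43   0.549  2.139 -0.362  0.664 -2.486] [ 0.4804 -0.1721  0.3754] 9.0 0.027771963399782915 -178.9114125177527
192.0500872943488 165.81331586285748
157 115
```

View pics/c2.png

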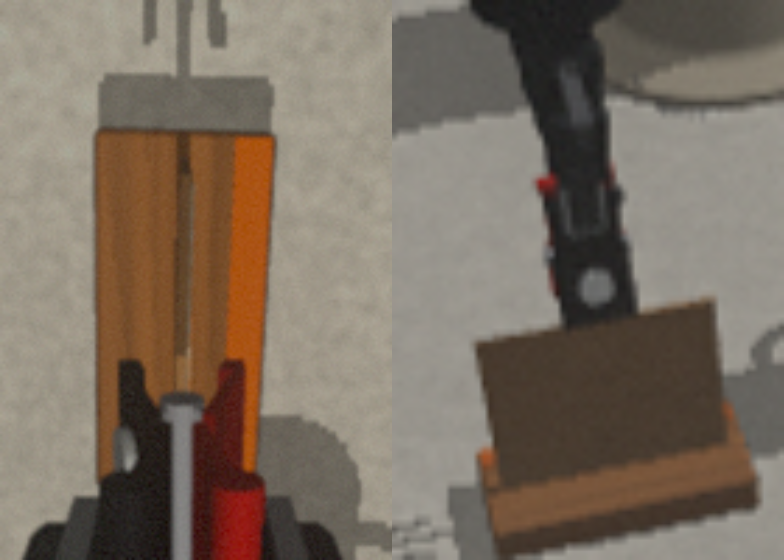

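The wrist crop has the card edge (186) midway between the jaw tips (131, 231). The scene crop shows the magnet half on the back side, centred over the edge at (600,325).

```bash
python3 - <<'E'
from h import *
d=np.load('s4.npz');K,E=d['K'],d['E'];w=np.load('w4.npz')
def onx(u,v,x):
    q=E[:3,:3]@(np.array([1,-1,-1])*(np.linalg.inv(K)@[u,v,1]));o=E[:3,3];return (o+q*(x-o[0])/q[0]).round(4)
p=lambda a,b:(157+(a-392)/5.6,115+b/5.6)
print('black tip L,R',onx(*p(563,329),.491),onx(*p(638,318),.491)); print('magnet',onx(*p(597,287),.5))
print('card corners',onx(*p(476,342),.4785),onx(*p(715,300),.4785))
for a,b in((131,362),(231,362)):
  for z in(.14,.147): print('tips',z,onplane(w['K'],w['E'],190+a/2.8,60+b/2.8,z).round(4))
for a,b in((177,178),(193,178),(177,360),(191,360)): print('edge',onplane(w['K'],w['E'],190+a/2.8,60+b/2.8,.13).round(4))
E
```

```text
black tip L,R [ 0.491  -0.1887  0.1337] [ 0.491  -0.1485  0.1312]
magnet [ 0.5    -0.1688  0.1643]
card corners [ 0.4785 -0.2341  0.1261] [ 0.4785 -0.1042  0.123 ]
tips 0.14 [ 0.4926 -0.1885  0.14  ]
tips 0.147 [ 0.4922 -0.1906  0.147 ]
tips 0.14 [ 0.4664 -0.189   0.14  ]
tips 0.147 [ 0.4669 -0.1911  0.147 ]
edge [ 0.4814 -0.235   0.13  ]
edge [ 0.4773 -0.235   0.13  ]
edge [ 0.4805 -0.1864  0.13  ]
edge [ 0.4767 -0.1864  0.13  ]
```

Call:
carry_out:
  offset:
    - [-0.001,0,-0.02]
    - [-0.001,0,-0.045]
    - [-0.001,0,-0.07]
    - [-0.001,0,-0.0825]
    - [-0.001,0,-0.0825]
    - [-0.001,0,-0.0825]
    - [-0.001,0,-0.0825]
    - [-0.001,0,-0.0825]
  roll: [0,0,0,0,0,0,0,0]

```text
clock: 10.1
tcp_pos: [0.4801, -0.1718, 0.342]
orientation: [0.0, 0.714, -0.7, -0.001]
wrist_force: [0.6, 0.2, -0.0]
width: 0.0276
gripper_force: 37.2
```

```bash
python3 - <<'E'
from h import *
s=readout.sense();print(s['joint_pos'].round(3),s['tcp_pos'].round(4),s['clock'],s['width'],np.abs(s['qd']).max(),s['wrist_force'])
im,K,E=cam('wrist'); np.savez('w5',im=im,K=K,E=E)
im2,K2,E2=cam('scene'); x0,y0=157,115
a=cv2.resize(im[60:260,190:330],None,fx=2.8,fy=2.8);b=cv2.resize(im2[y0:y0+100,x0:x0+70],None,fx=5.6,fy=5.6)
save('c3',np.hstack([a,b]))
E
```

```text
[-0.123  0.478  0.503  2.169 -0.413  0.587 -2.441] [ 0.4801 -0.1718  0.342 ] 10.1 0.027635128139393964 0.0025783591223876978 [ 0.61361853  0.23189425 -0.012378  ]
```

View pics/c3.png

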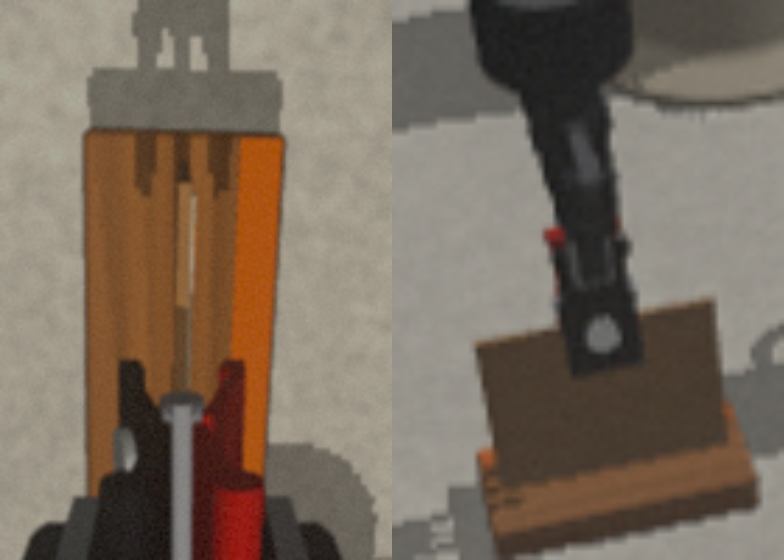

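The black half hangs behind the blank back with the card edge about 20 mm up the mouth. It is centred between the jaws (edge at about 190 between 131 and 231), and the stand has not moved. I'm handing it in.

```bash
python3 -c "
from h import *
print(sign_off())"
```

```text
the job is handed in; nothing more can be done
None
```

The job is handed in: the clip is held squeezed open and upright, centred astride the card's top edge with the magnet half on the blank back, and the camera views show the edge about 20 mm inside the mouth and the stand unmoved, though no verdict came back.

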